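Hold a gel cassette against the gasket while the clamp is closed

ROBOT

A 6-joint arm with a two-finger parallel gripper is mounted at the origin on a cart in front of the work surface, level with it; the furniture and walls round the work are solid. World frame = base frame: x ahead of the robot, y to its left, z up, the work surface at z = 0. Lengths are in m, angles in rad, forces in N, time in s.
With the tool pointing down it reaches from about 0.425 to 0.95 m from the base axis. Payload 14.7 kg.
Tool frame: the origin (TCP) lies at the very end of the fingers, on their centre line; the grasp point (between the pads) lies 19 mm behind it; z points along the fingers, y is the line along which they close (so a half turn about z gives the same grasp; the last joint's range is limited). The gripper opens to 85 mm and grips with 20 to 120 N. Pads are 22 mm wide; open, the fingers measure 114 mm over their backs; the gripper's body (76 mm by 85 mm) begins 54 mm behind the grasp point. The pads swing forward as they close: fully open they stand 13 mm farther back than shut.
Start: joints at [1.17, 0.48, 1.596, -0, 1.065, -0.047], TCP at [0.225, 0.61, 0.231] pointing down, gripper open.
Joint ranges: [-2.75, 2.75], [-0.82, 2.05], [0.23, 2.67], [-1.56, 4.7], [0.09, 2.69], [-2.92, 2.92]. Speed limits (rad/s): [1.89, 1.89, 2.39, 3.01, 3.01, 3.01].

INTERFACE

Orientations are given as a rotation vector (axis times angle).
In Python, from bench import bot gives the robot as it stands.
- The arm moves only by the shell command python3 -m crank 'ROWS' [OPENING] [FORCE]. ROWS is JSON, a list of rows, each a list of 2 entries, a list of its own where there are three numbers: the shift along the tool's x, y, z in mm, then the turn, a rotation vector about the tool's x, y, z in rad. In form: [[[dx, dy, dz], [ax, ay, az]], ...]. A call has 1 to 8 rows; each row is the pose to reach, as a shift and turn from the pose commanded when the call began, along the tool's axes at that moment; what a row does not reach only later rows make up. A row lasts 1/12 s, in which the tool goes at most 41.7 mm and 7.16 degrees, less where a joint would pass 70% of its speed; a pose out of reach is approached as far as the arm can. A call with a gripper value outside its range is refused whole. OPENING is the gripper command: -1 is shut, 1 is fully open, values between are in proportion, set as the call begins (- or left out, the last holds). The fingers move at their own pace and stop on an object; FORCE is the grip in N (left out, the last holds). Time passes only in rows, so rows that repeat a pose let the fingers close. It gives the time, the measured TCP pose, the force, the opening and the grip force at its end, in the units of the state.
- bot.observe(): the state, without advancing time (a new reading comes with each control period).
- bot.capture(name): name is "scene" or "side" or "wrist"; returns a dict with "image" (400x640x3 uint8, red, green, blue), "depth" (400x640 float32, m along the optical axis (not along the pixel's ray), 0 where there is no reading), "vfov" (degrees; the focal length in pixels is half the picture's height over the tangent of half this angle, whatever the lens; pixels are square), "cx", "cy" (the principal point, pixels), "k1" (the pictures are not rectified: a ray, as slopes to the right and down, at radius r is drawn at 1 + k1 r^2 times it, then the intrinsics apply), "R" (3x3) and "t" (3): a world point X has camera coordinates R X + t. Camera axes: x right, y down, z forward; pixel columns grow to the right and rows downward; lengths in m; the calibration is good to about 2 mm. A picture is of the moment at which its call begins.
- bot.finish_job(): hands the job in; it is judged then, once.
The state is a dict: "t": time; "q": joint angles; "qd": joint speeds; "joint_torque": joint torques, N m; "tool_pos": TCP position; "orientation": TCP orientation; "force": force on the tool from outside, world axes, zero at the start; "ft_torque": the same for the moment, N m; "gripper_width": opening from 0.0 (shut) to 1.0 (fully open); "grip_force": force on a finger pad.
Only numpy, scipy, OpenCV 4.12 (cv2) and the standard library are available. Lean on these libraries where they do the work, as an engineer would, in place of code of your own. Each camera call takes 0.05 s, during which the arm holds its last target. There are 200 camera calls.

TASK

Take the gel cassette (the taller plate, with the window) out of the rack and stand it upright in the front pocket of the clamp core, feet fully down on the pocket floor before it touches the gasket so that the gasket does not roll, but without bearing down on it, or its foot will stick. Then be my third hand: press it squarely back against the black gasket with a steady push of about 12 N (never over 20 N) and finish while still holding it pressed like that, so that I can swing the two cam arms over it. Leave the buffer dam in the rack and everything else where it is.

Things in the scene. Friction and masses are not known exactly. Their poses are not given: they have to be found in the camera images.
- gel_cassette: Gel cassette, loose, about 90 g: grey plate 100 wide (its y) x 92 high (z) x 8 mm thick (x), with a clear window 11 to 61 mm up and above it a top bar of full thickness with ten pale well marks. Origin: centre of its underside. Stands upright in one of the rack's two slots; front and back alike. Best gripped at the middle of the top bar, across the 8 mm.
- buffer_dam: Buffer dam, loose: a closed, ribbed grey plate without a window, 100 wide x 72 high x 8 mm thick, origin at the centre of its underside. It stands in the other slot of the rack and stays there.
- cassette_rack: White rack, fixed, 130 (x) x 120 (y) mm, origin at the centre of its underside. Two slots at x = +28 and -28 mm run along y, floor 6 mm up. Pairs of ribs 56 mm high hold each plate only at its two ends, 1.5 mm play on each face, 4 mm at the ends; the middle is open. Nothing of the rack is higher.
- clamp_core: Clamp core of a gel tank, fixed: base 122 (x = -48 to 74) x 150 (y) x 12 mm, 113 mm high; origin on its underside, mid-width, below the relaxed gasket's face; x points from the front pocket to the back. Behind the gasket an empty chamber, open on top, |y| < 34 mm, back to x = 64, free above z = 30: a finger may stand behind the cassette. Cam arms lie folded back outside, below z = 42.
- gasket_face (a point): Middle of the front face of the black U-shaped rubber gasket facing the pocket, open at the top: two upright strips at y = +/-42 mm, 11 mm wide, from z = 17 to 93 mm, joined by a strip along the bottom. Rides on a sprung carrier. The point is 60 mm above the core's underside; axes as the core's, so +x is the way to press.
- gasket (a joint): How far the gasket is pushed back (along the clamp core's +x), m: 0 relaxed, 0.012 at the stop. Springs push back with 2 N per mm from zero: 12 N at 0.006.
- timer: Bench timer, bystander, 62 x 64 x 20 mm, lying on the bench to the left; origin at the centre of its underside.
- pipette: Pipette, bystander, 248 x 27 x 36 mm, lying near the bench's front edge to the right; origin at the centre of its underside.
- forceps: Forceps, bystander, 130 x 12 x 9 mm, lying near the bench's front edge to the left; origin at the centre of its underside.
- pocket (a point): Middle of the front pocket's floor, on the base's top (15 mm before the clamp core's origin and 12 mm up; axes as the core's). From here the floor reaches 16 mm to the front, to a sill 8 mm high, and 15 mm back to the relaxed gasket's face. Side guides 52.5 mm to each side (2.5 mm play beside the cassette), 52 mm high, with flared tops to 61 mm. The cassette stands here upright, its width along y.

How it is judged:
By the outcome, as a careful person would: the job done as asked, in the order asked, and still so for the second after the job is handed in, while the arm keeps its last pose, push and grip.
It also fails if it takes over 51 s, if anything falls off the work surface, if the arm or the gripper's body presses on something with over 40 N, if the wrist force passes 120 N, or if a joint passes its speed limit or range.

## Working session

There is one attempt and no reset: what is moved stays moved. The work goes in short steps, Python scripts to look and compute and a shell command to move; the robot and the scene stay as the last step left them, time stands still between calls to the robot, and variables do not carry over. Pictures are saved under pics/ and viewed, at most 10 in all, crops included, and the job is handed in when it is done.

```bash
mkdir -p pics; ls
cat > h.py <<'E'
import numpy as np, cv2
from bench import bot
from scipy.spatial.transform import Rotation as Ro
def cap(n,save=None):
    c=bot.capture(n)
    if save: cv2.imwrite('pics/'+save,c['image'][:,:,::-1])
    return c
def K(c):
    f=200/np.tan(np.radians(c['vfov'])/2)
    return np.array([[f,0,c['cx']],[0,f,c['cy']],[0,0,1.]]), np.array([c['k1'],0,0,0.])
def cloud(c):
    k,d=K(c); v,u=np.mgrid[0:400,0:640]
    p=cv2.undistortPoints(np.stack([u,v],-1).reshape(-1,1,2).astype(float),k,d).reshape(400,640,2)
    z=c['depth'][...,None].astype(float)
    P=np.concatenate([p*z,z],-1)
    W=(P-c['t'])@c['R']; W[c['depth']==0]=np.nan
    return W
def proj(c,X):
    k,d=K(c); X=np.atleast_2d(X).astype(float)
    return cv2.projectPoints(X,cv2.Rodrigues(np.array(c['R'],float))[0],np.array(c['t'],float),k,d)[0].reshape(-1,2)
E
python3 - <<'E'
from h import *
s=bot.observe(); print(s)
a=cap('scene','a.png'); b=cap('side','b.png')
np.savez('ab.npz',a=cloud(a),b=cloud(b),ai=a['image'],bi=b['image'])
for c in (a,b): print(c['vfov'],c['k1'],-np.array(c['R']).T@c['t'])
E
```

```text
pics
{'t': 0.0, 'q': array([ 1.17035571e+00,  4.80843193e-01,  1.59686604e+00,  2.42573589e-05,
        1.06508820e+00, -4.65626445e-02]), 'qd': array([ 0.00059197,  0.00155164,  0.00079915,  0.0018189 , -0.0028938 ,
        0.0008082 ]), 'joint_torque': array([ 3.97039927e-03, -9.50637960e+01, -4.30180657e+01,  1.93280657e-04,
        1.20677325e-02,  2.86105774e-05]), 'tool_pos': array([0.22504172, 0.60936812, 0.23066794]), 'orientation': array([-5.52941733e-01, -3.09225626e+00,  1.83783421e-03]), 'force': array([ 0.39096565,  0.98327382, -0.03759443]), 'ft_torque': array([-0.05885149,  0.01983777,  0.00510301]), 'grip_force': 0.0, 'gripper_width': 0.9953079362945599}
53.84790043954319 -0.07560326625856764 [-0.07578559 -0.57941828  0.58116124]
51.748763749036044 -0.09656631839041256 [0.4643234  0.82475597 0.70578394]
```

View pics/a.png

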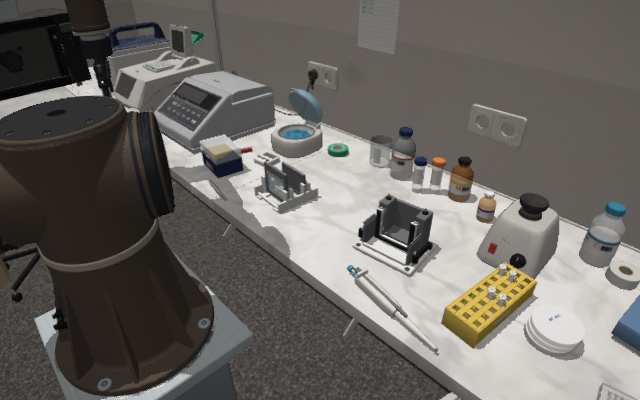

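View pics/b.png

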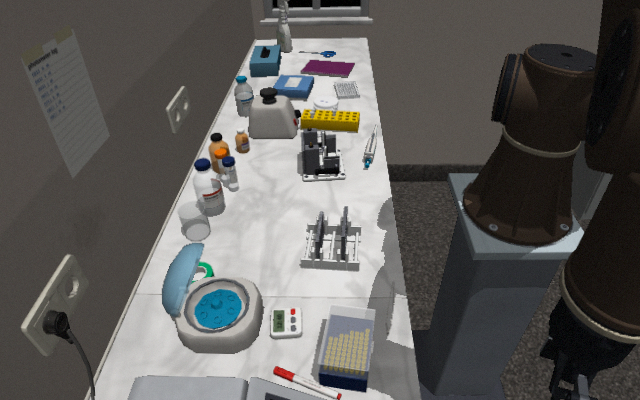

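The scene view shows the rack around (287,187) and the clamp core around (397,235). In the side view they are at (332,240) and (322,155).

Run:
```python
from h import *
d=np.load('ab.npz')
a,b=d['a'],d['b']
print('rack s',a[187,287],b[240,332],'core',a[235,397],b[155,322])
def hm(Ws,c,r=0.11,res=0.0005*0.8):
    n=int(2*r/res); H=np.zeros((n,n))
    for W in Ws:
        P=W.reshape(-1,3);P=P[~np.isnan(P[:,0])]
        i=((P[:,:2]-c+r)/res).astype(int);m=((i>=0)&(i<n)).all(1)&(P[:,2]>-.01)&(P[:,2]<.16)
        np.maximum.at(H,(n-1-i[m,0],n-1-i[m,1]),P[m,2])
    return cv2.dilate(H,np.ones((4,4)))
cr=np.nanmean([b[240,332],a[187,287]],0)[:2]; cc=np.nanmean([b[155,322],a[235,397]],0)[:2]
print(cr,cc)
ims=[]
for W in ([a],[b]):
    ims.append(np.vstack([cv2.resize(cv2.applyColorMap((np.clip(hm(W,c,res=.001)/.13,0,1)*255).astype('u1'),cv2.COLORMAP_JET),(300,300),interpolation=0) for c in (cr,cc)]))
cv2.imwrite('pics/c.png',np.hstack(ims))
```

```text
rack s [0.45354893 0.10898251 0.06121828] [0.48321873 0.13250251 0.00989116] core [ 0.5370057  -0.18144473  0.02263081] [ 0.51914309 -0.23037761  0.01101479]
[0.46838383 0.12074251] [ 0.5280744  -0.20591117]
```

View pics/c.png

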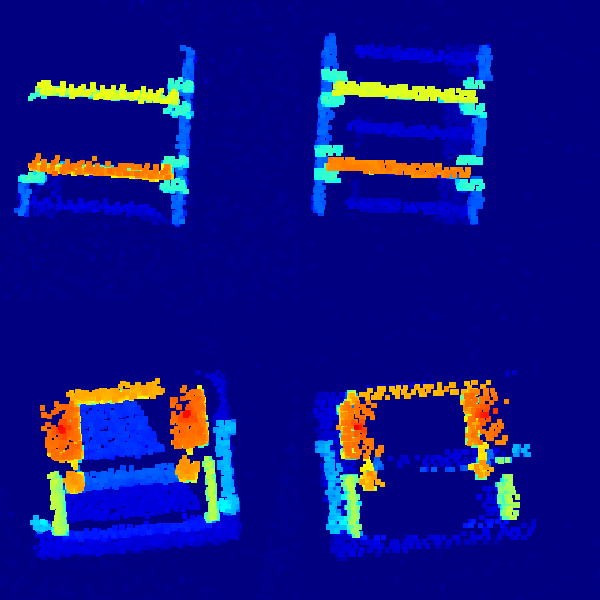

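The height map shows the cassette (red) in the rack's near slot and the dam behind it. The core's pocket faces the robot, with a small yaw. Next I'll fit poses.

```bash
cat >> h.py <<'E'
def plate(P,z0,z1,c,r=.075,tol=.02):
    P=P.reshape(-1,3);P=P[~np.isnan(P[:,0])]
    m=(P[:,2]>z0)&(P[:,2]<z1)&(np.linalg.norm(P[:,:2]-c,axis=1)<r);Q=P[m]
    vx,vy,x,y=cv2.fitLine(Q[:,:2].astype('f4'),cv2.DIST_HUBER,0,.001,.001).ravel()
    if vy<0:vx,vy=-vx,-vy
    s=(Q[:,:2]-[x,y])@[vx,vy]; n=(Q[:,:2]-[x,y])@[vy,-vx]
    lo,hi=np.percentile(s,[1,99]); nl,nh=np.percentile(n,[3,97])
    cen=np.array([x,y])+np.array([vx,vy])*(lo+hi)/2+np.array([vy,-vx])*(nl+nh)/2
    return cen,np.arctan2(-vx,vy),hi-lo,nh-nl,np.percentile(Q[:,2],95),len(Q)
E
python3 - <<'E'
from h import *
d=np.load('ab.npz')
for n in 'ab':
    W=d[n]
    print(n,'cas',plate(W,.09,.115,[.46,.13]),'dam',plate(W,.065,.085,[.52,.13],.06))
# core: candidate fit of edges: guides z .055-.08, base outline
    P=W.reshape(-1,3);P=P[~np.isnan(P[:,0])]
    P=P[np.linalg.norm(P[:,:2]-[.528,-.206],axis=1)<.13]
    for z0,z1 in ((.006,.016),(.058,.078),(.085,.097),(.097,.106),(.106,.12)):
        Q=P[(P[:,2]>z0)&(P[:,2]<z1)]
        r=cv2.minAreaRect(Q[:,:2].astype('f4')*1000)
        print(z0,len(Q),r)
s=bot.observe();R=Ro.from_rotvec(s['orientation']).as_matrix();print(R.round(3))
E
```

```text
a cas (array([0.45563996, 0.1560034 ]), np.float32(-0.06735106), np.float64(0.09529290784143926), np.float64(0.00841625681888661), np.float64(0.09963720136672663), 112) dam (array([0.51080929, 0.14551267]), np.float32(-0.06393023), np.float64(0.08713209546791098), np.float64(0.007830403336789414), np.float64(0.07948678705186203), 127)
0.006 1015 ((517.794921875, -190.58489990234375), (125.06615447998047, 149.8050537109375), 5.7482476234436035)
0.058 597 ((522.7389526367188, -190.38243103027344), (99.67301177978516, 119.46351623535156), 5.382014274597168)
0.085 344 ((540.5101318359375, -188.4716033935547), (73.5239486694336, 115.35260009765625), 5.792149066925049)
0.097 226 ((548.6207275390625, -185.92697143554688), (42.26995849609375, 117.8182144165039), 5.5880818367004395)
0.106 10 ((549.7932739257812, -186.55313110351562), (2.7101666927337646, 94.72112274169922), 7.226651191711426)
b cas (array([0.45552072, 0.15607411]), np.float32(-0.06943377), np.float64(0.09486887524480758), np.float64(0.007681668895041703), np.float64(0.09818306333184432), 111) dam (array([0.51089398, 0.14538499]), np.float32(-0.06799693), np.float64(0.08250861097573359), np.float64(0.007599675118168831), np.float64(0.07855914259350502), 102)
0.006 409 ((517.5997314453125, -186.47235107421875), (121.80994415283203, 150.02256774902344), 6.1828436851501465)
0.058 347 ((524.3983764648438, -187.747802734375), (103.49115753173828, 125.41062927246094), 6.0826520919799805)
0.085 205 ((541.44580078125, -186.69064331054688), (71.8066177368164, 123.45840454101562), 7.1975836753845215)
0.097 114 ((548.5081787109375, -184.11483764648438), (38.980228424072266, 114.79534149169922), 5.715331554412842)
0.106 7 ((550.5235595703125, -187.61770629882812), (2.6841394901275635, 103.3598861694336), 6.6137776374816895)
[[-0.938  0.346 -0.   ]
 [ 0.346  0.938 -0.001]
 [ 0.    -0.001 -1.   ]]
```

```bash
cat >> h.py <<'E'
def go(p,yaw):
    "shift (mm, tool axes) and turn to bring TCP to p, pointing down, tool y at world angle yaw"
    s=bot.observe();R=Ro.from_rotvec(s['orientation']);y=np.array([np.cos(yaw),np.sin(yaw),0]);z=np.array([0,0,-1.])
    T=Ro.from_matrix(np.stack([np.cross(y,z),y,z],1))
    print('t',s['t'].round(2) if hasattr(s['t'],'round') else s['t'],'pos',s['tool_pos'].round(4),'F',s['force'].round(1),'w',round(s['gripper_width'],3),'grip',s['grip_force'])
    print('shift',(R.inv().apply(np.array(p)-s['tool_pos'])*1000).round(1),'turn',(R.inv()*T).as_rotvec().round(4))
E
python3 -m crank '[[[-373,-345,50],[0,0,1.285]],[[-373,-345,50],[0,0,1.285]],[[-373,-345,50],[0,0,1.285]],[[-373,-345,50],[0,0,1.285]],[[-373,-345,50],[0,0,1.285]],[[-373,-345,50],[0,0,1.285]],[[-373,-345,50],[0,0,1.285]],[[-373,-345,50],[0,0,1.285]]]' 0
python3 -c "
from h import *
go([.4556,.156,.18],-.068)"
```

```text
t: 0.77
tool_pos: [0.3759, 0.3122, 0.1984]
orientation: [-1.975, -2.443, 0.0]
force: [1.3, 0.0, 0.3]
gripper_width: 0.497
grip_force: 0.0
t 0.7667 pos [0.3759 0.3122 0.1984] F [1.3 0.  0.3] w 0.497 grip 0.0
shift [-169.4   45.2   18.4] turn [-1.000e-04  0.000e+00  2.792e-01]
```

```bash
python3 -m crank '[[[-169,45,18],[0,0,0.279]],[[-169,45,18],[0,0,0.279]],[[-169,45,18],[0,0,0.279]],[[-169,45,18],[0,0,0.279]],[[-169,45,18],[0,0,0.279]],[[-169,45,18],[0,0,0.279]],[[-169,45,18],[0,0,0.279]]]'
python3 - <<'E'
from h import *
c=cap('wrist','d.png');W=cloud(c);np.save('d.npy',W)
print(plate(W,.09,.115,[.456,.156]))
print(plate(W,.068,.085,[.512,.148],.06))
go([.4556,.156,.065],-.068)
E
```

```text
t: 1.35
tool_pos: [0.4559, 0.1583, 0.1804]
orientation: [-2.291, -2.149, 0.001]
force: [0.0, 0.4, 0.3]
gripper_width: 0.504
grip_force: 0.0
(array([0.4569086 , 0.15912114]), np.float32(-0.069671355), np.float64(0.09837672502454076), np.float64(0.007603228851976859), np.float64(0.09939861113959954), 1442)
(array([0.51256423, 0.15416699]), np.float32(-0.0696518), np.float64(0.09850454073684695), np.float64(0.007648937529315825), np.float64(0.07937254991537578), 1388)
t 1.4 pos [0.4556 0.159  0.1806] F [ 0.5  0.4 -0.4] w 0.503 grip 0.0
shift [ -3.    0.3 115.6] turn [-0.0005 -0.      0.0054]
```

View pics/d.png

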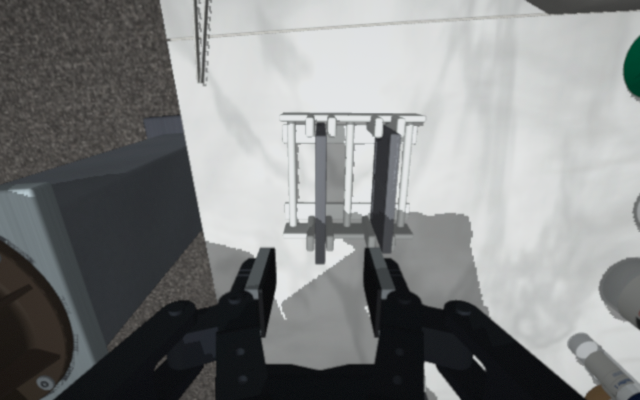

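The cassette's top bar (col 320) is centred between the fingers. Descend and grip.

```bash
python3 -m crank '[[[0,0.6,40],[0,0,0.004]],[[0,0.6,75],[0,0,0.004]],[[0,0.6,100],[0,0,0.004]],[[0,0.6,115],[0,0,0.004]],[[0,0.6,115],[0,0,0.004]],[[0,0.6,115],[0,0,0.004]]]' 
python3 -m crank '[[[0,0,0],[0,0,0]],[[0,0,0],[0,0,0]],[[0,0,0],[0,0,0]],[[0,0,0],[0,0,0]],[[0,0,0],[0,0,0]],[[0,0,0],[0,0,0]],[[0,0,0],[0,0,0]],[[0,0,0],[0,0,0]]]' -1 60
python3 -m crank '[[[0,0,0],[0,0,0]],[[0,0,0],[0,0,0]],[[0,0,0],[0,0,0]]]'
```

```text
t: 1.9
tool_pos: [0.4556, 0.1596, 0.0654]
orientation: [-2.291, -2.148, 0.002]
force: [1.0, -0.4, 0.2]
gripper_width: 0.498
grip_force: 0.0
t: 2.57
tool_pos: [0.4571, 0.1591, 0.0669]
orientation: [2.293, 2.146, 0.003]
force: [-3.1, 4.4, 10.7]
gripper_width: 0.084
grip_force: 58.7
t: 2.82
tool_pos: [0.4572, 0.1591, 0.0669]
orientation: [2.293, 2.146, 0.003]
force: [-2.5, 4.1, 10.0]
gripper_width: 0.083
grip_force: 58.7
```

```bash
python3 -m crank '[[[0,0,-5],[0,0,0]],[[0,0,-20],[0,0,0]],[[0,0,-50],[0,0,0]],[[0,0,-85],[0,0,0]],[[0,0,-115],[0,0,0]],[[0,0,-135],[0,0,0]],[[0,0,-135],[0,0,0]],[[0,0,-135],[0,0,0]]]' 
python3 -c "
from h import *
go([.455,-.193,.20],.103)"
```

```text
t: 3.48
tool_pos: [0.4572, 0.1589, 0.2023]
orientation: [2.292, 2.146, 0.005]
force: [0.2, -0.7, -1.8]
gripper_width: 0.081
grip_force: 58.7
t 3.4833 pos [0.4572 0.1589 0.2023] F [ 0.2 -0.7 -1.8] w 0.081 grip 58.67833077907562
shift [-351.2   21.     2. ] turn [ 0.0034 -0.0008 -0.169 ]
```

```bash
python3 -m crank '[[[-20,0,2],[0,0,-0.01]],[[-351,21,2],[0.003,0,-0.169]],[[-351,21,2],[0.003,0,-0.169]],[[-351,21,2],[0.003,0,-0.169]],[[-351,21,2],[0.003,0,-0.169]],[[-351,21,2],[0.003,0,-0.169]],[[-351,21,2],[0.003,0,-0.169]],[[-351,21,2],[0.003,0,-0.169]]]' 
python3 -m crank '[[[-74,4,0],[0,0,-0.0]],[[-74,4,0],[0,0,0]],[[-74,4,0],[0,0,0]],[[-74,4,0],[0,0,0]]]'
python3 - <<'E'
from h import *
go([.455,-.193,.20],.103)
c=cap('wrist','e.png');W=cloud(c);np.save('e.npy',W)
P=W.reshape(-1,3);P=P[~np.isnan(P[:,0])]
P=P[np.linalg.norm(P[:,:2]-[.518,-.189],axis=1)<.11]
for z0,z1 in ((.006,.016),(.058,.078),(.085,.097),(.097,.106),(.106,.118)):
    Q=P[(P[:,2]>z0)&(P[:,2]<z1)]
    print(z0,len(Q),len(Q)>3 and cv2.minAreaRect(Q[:,:2].astype('f4')*1000))
E
```

```text
t: 4.15
tool_pos: [0.4533, -0.1475, 0.1978]
orientation: [-2.102, -2.33, 0.004]
force: [2.1, 0.3, -1.5]
gripper_width: 0.084
grip_force: 58.6
t: 4.48
tool_pos: [0.4653, -0.2203, 0.1974]
orientation: [-2.105, -2.327, 0.004]
force: [0.2, 0.9, -1.6]
gripper_width: 0.083
grip_force: 58.6
t 4.4833 pos [ 0.4653 -0.2203  0.1974] F [ 0.2  0.9 -1.6] w 0.083 grip 58.59721899032593
shift [28.2 -7.6 -2.6] turn [-0.0045 -0.0012 -0.003 ]
0.006 6317 ((518.2630615234375, -188.97488403320312), (121.04352569580078, 148.9504852294922), 5.4791765213012695)
0.058 2546 ((522.3383178710938, -189.69549560546875), (96.76498413085938, 119.12413024902344), 5.826351165771484)
0.085 2563 ((541.5040893554688, -186.6175994873047), (72.1170883178711, 113.94453430175781), 5.879228115081787)
0.097 3136 ((541.048095703125, -187.15634155273438), (55.35285186767578, 115.1052017211914), 5.635602951049805)
0.106 94 ((551.6497802734375, -186.31564331054688), (5.919524192810059, 95.90021514892578), 7.172458648681641)
```

View pics/e.png

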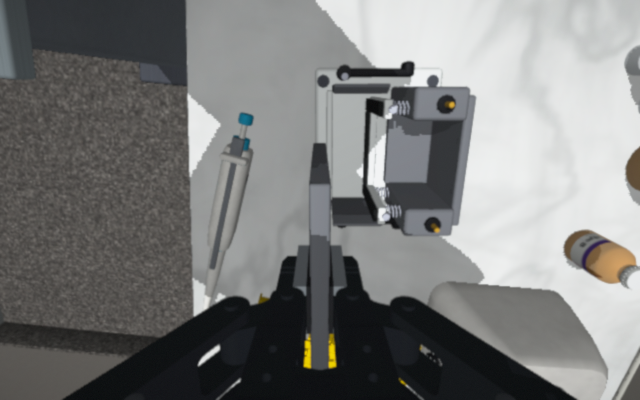

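The core is seen clearly: base outline corners (320,70) to (440,230), with the held cassette at col 320. Next, check how the cassette sits in the hand.

Run:
```python
from h import *
W=np.load('e.npy');P=W.reshape(-1,3);P=P[~np.isnan(P[:,0])]
s=bot.observe();R=Ro.from_rotvec(s['orientation']).as_matrix();T=(P-s['tool_pos'])@R*1000
m=(abs(T[:,1])<15)&(T[:,2]>-60)&(T[:,2]<80)&(abs(T[:,0])<70)
Q=T[m]
for lo in range(-70,70,10):
    q=Q[(Q[:,0]>lo)&(Q[:,0]<=lo+10)]
    if len(q): print(lo,len(q),np.percentile(q,[2,50,98],axis=0).round(1).tolist())
yw=.101
c=np.array([.5180,-.1888]);ex=np.array([np.cos(yw),np.sin(yw)])
pk=c-.028*ex;print('pocket',pk)
# guides in core frame
core=c-.013*ex;ey=np.array([-ex[1],ex[0]])
L=np.stack([(P[:,:2]-core)@ex,(P[:,:2]-core)@ey],1)*1000
g=(L[:,0]<-5)&(L[:,0]>-45)&(P[:,2]>.055)&(P[:,2]<.08)
for sgn in (1,-1):
    q=L[g&(L[:,1]*sgn>40)&(L[:,1]*sgn<75)];print('guide',sgn,len(q),np.percentile(q,[2,50,98],axis=0).round(1).tolist() if len(q) else '')
for n,z0,z1 in (('strips',.07,.0925),('base',.008,.015)):
    q=(P[:,2]>z0)&(P[:,2]<z1)&(abs(L).max(1)<78);q&=(L[:,0]>-6 if n=='strips' else True)
    print(n,np.percentile(L[q],[.5,2,98,99.5],axis=0).round(1).tolist())
go(list(pk-.002*ex)+[.16],yw)
```

```text
-40 221 [[-37.2, -3.2, -32.2], [-33.4, 0.3, -31.2], [-30.2, 4.2, -30.3]]
-30 330 [[-29.8, -3.1, -32.2], [-25.2, 0.7, -31.2], [-20.3, 4.2, -30.1]]
-20 422 [[-19.8, -5.1, -52.9], [-14.2, 0.3, -31.3], [-10.1, 6.2, -30.1]]
-10 903 [[-9.7, -6.2, -55.2], [-5.6, 0.7, -37.5], [-0.3, 7.2, -30.3]]
0 2454 [[0.7, -14.3, -49.8], [7.4, -0.0, -30.1], [10.0, 14.4, -6.5]]
10 2678 [[10.0, -14.5, -58.9], [11.0, -0.4, -47.4], [18.8, 14.5, -15.8]]
20 504 [[20.3, -3.4, -32.3], [25.3, 0.8, -31.1], [29.8, 4.5, -29.8]]
30 540 [[30.2, -3.3, -32.3], [35.1, 0.8, -31.1], [39.9, 4.5, -29.8]]
40 1174 [[40.3, -3.2, -32.1], [47.7, 0.4, -23.0], [48.2, 4.4, 53.8]]
pocket [ 0.49014269 -0.19162319]
guide 1 338 [[-31.1, 51.4], [-18.4, 55.2], [-5.6, 58.2]]
guide -1 428 [[-30.5, -60.4], [-18.1, -56.1], [-5.7, -53.7]]
strips [[-4.9, -60.1], [-1.3, -58.3], [71.4, 56.7], [72.0, 58.2]]
base [[-47.0, -57.7], [-45.2, -52.4], [66.1, 71.3], [71.2, 73.1]]
t 4.5333 pos [ 0.4651 -0.219   0.1975] F [ 0.7  0.7 -0.9] w 0.083 grip 58.59790563583374
shift [24.6 25.9 37.4] turn [-0.0049 -0.0017  0.0003]
```

```bash
python3 -m crank '[[[15,15,20],[-0.0049,-0.0017,0]],[[25.6,25.3,37],[-0.0049,-0.0017,0]],[[25.6,25.3,37],[-0.0049,-0.0017,0]],[[25.6,25.3,37],[-0.0049,-0.0017,0]],[[25.6,25.3,37],[-0.0049,-0.0017,0]],[[25.6,25.3,37],[-0.0049,-0.0017,0]]]'
python3 - <<'E'
from h import *
go([.4874,-.1909,.16],.101)
c=cap('wrist','f.png');W=cloud(c);P=W.reshape(-1,3);P=P[~np.isnan(P[:,0])]
a=cap('scene');b=cap('side')
def crop(c):
    u,v=proj(c,[.5,-.19,.09])[0].astype(int);return cv2.resize(c['image'][max(v-55,0):v+55,u-70:u+70,::-1],(400,314),interpolation=2)
cv2.imwrite('pics/f.png',np.hstack([crop(a),crop(b)]))
s=bot.observe();R=Ro.from_rotvec(s['orientation']).as_matrix();T=(P-s['tool_pos'])@R*1000
m=(abs(T[:,1])<8)&(T[:,2]>-45)&(T[:,2]<70)&(T[:,0]>40)&(T[:,0]<55);print('end',np.percentile(T[m],[5,50,95],axis=0).round(1).tolist())
g=(P[:,2]>.055)&(P[:,2]<.08)&(abs(T[:,1])<14)
for sg in(1,-1):
    q=T[g&(T[:,0]*sg>40)&(T[:,0]*sg<75),0];print(sg,len(q),np.percentile(q,[2,50,98]).round(1) if len(q) else '')
E
```

```text
t: 5.03
tool_pos: [0.4884, -0.1908, 0.1621]
orientation: [2.102, 2.331, 0.001]
force: [0.6, -0.4, -1.1]
gripper_width: 0.081
grip_force: 58.6
t 5.0333 pos [ 0.4884 -0.1908  0.1621] F [ 0.6 -0.4 -1.1] w 0.081 grip 58.582980036735535
shift [-0.  -1.1  2.1] turn [0.0023 0.0018 0.0026]
end [[41.1, -3.1, -32.0], [49.4, 0.2, -26.5], [49.8, 3.9, 43.4]]
1 468 [51.1 56.1 58.4]
-1 0
```

View pics/f.png

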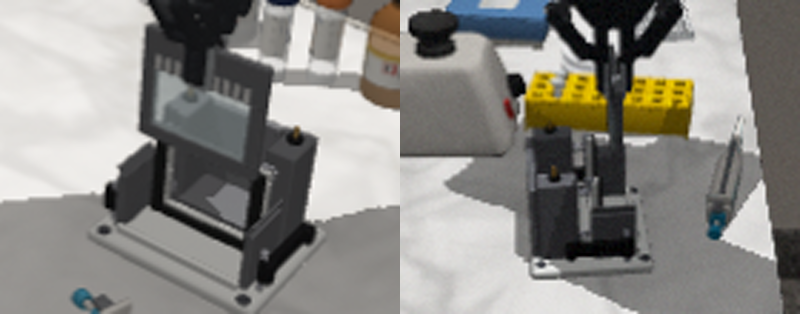

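The cassette hangs squarely between the guides in front of the gasket. Lower it.

```bash
python3 -m crank '[[[0,-0.5,10],[0.002,0.002,0.002]],[[0,-0.5,20],[0.002,0.002,0.002]],[[0,-0.5,28],[0.002,0.002,0.002]],[[0,-0.5,36],[0.002,0.002,0.002]],[[0,-0.5,44],[0.002,0.002,0.002]],[[0,-0.5,44],[0.002,0.002,0.002]],[[0,-0.5,44],[0.002,0.002,0.002]]]'
python3 -c "
from h import *
go([.4874,-.1909,.080],.101)"
```

```text
t: 5.77
tool_pos: [0.4877, -0.1908, 0.1168]
orientation: [-2.105, -2.329, 0.0]
force: [0.6, -0.5, -0.9]
gripper_width: 0.083
grip_force: 58.6
t 5.7667 pos [ 0.4877 -0.1908  0.1168] F [ 0.6 -0.5 -0.9] w 0.083 grip 58.5928738117218
shift [-0.1 -0.3 36.8] turn [-0.0013 -0.0013  0.    ]
```

```bash
python3 -m crank '[[[0,0,10],[-0.001,-0.001,0]],[[0,0,20],[-0.001,-0.001,0]],[[0,0,28],[-0.001,-0.001,0]],[[0,0,34],[-0.001,-0.001,0]],[[0,0,38],[-0.001,-0.001,0]],[[0,0,39],[-0.001,-0.001,0]],[[0,0,39],[-0.001,-0.001,0]],[[0,0,39],[-0.001,-0.001,0]]]'
python3 -m crank '[[[0,0,1],[0,0,0]],[[0,0,2],[0,0,0]],[[0,0,2],[0,0,0]],[[0,0,2],[0,0,0]]]'
```

```text
t: 6.43
tool_pos: [0.4882, -0.191, 0.0787]
orientation: [2.106, 2.33, 0.001]
force: [0.1, 0.2, -0.6]
gripper_width: 0.081
grip_force: 58.6
t: 6.77
tool_pos: [0.4881, -0.191, 0.0767]
orientation: [2.106, 2.33, 0.001]
force: [-0.8, -0.2, -1.4]
gripper_width: 0.084
grip_force: 58.6
```

```bash
for i in 1 2; do python3 -m crank '[[[0,0,0.5],[0,0,0]],[[0,0,1],[0,0,0]],[[0,0,1],[0,0,0]],[[0,0,1],[0,0,0]]]' | egrep 'pos|force: \['; done
for i in 1 2 3; do python3 -m crank '[[[0,0,0.5],[0,0,0]],[[0,0,0.5],[0,0,0]],[[0,0,0.5],[0,0,0]],[[0,0,0.5],[0,0,0]]]'| egrep 'pos|force: \['; done
```

```text
tool_pos: [0.4881, -0.191, 0.0755]
force: [0.3, 0.5, -0.5]
tool_pos: [0.4881, -0.1909, 0.0745]
force: [1.6, -0.2, -1.6]
tool_pos: [0.4881, -0.191, 0.0741]
force: [-0.6, 0.5, -0.4]
tool_pos: [0.4881, -0.191, 0.0735]
force: [-0.8, 0.1, -0.5]
tool_pos: [0.4881, -0.1909, 0.073]
force: [-0.5, -0.3, -0.9]
```

```bash
for i in 1 2 3; do python3 -m crank '[[[0,0,0.5],[0,0,0]],[[0,0,0.5],[0,0,0]],[[0,0,0.5],[0,0,0]],[[0,0,0.5],[0,0,0]]]'| egrep 'pos|force: \['; python3 -c "
from h import *
f=[]
for i in range(3): f.append(bot.observe()['force']); bot.capture('side')
print(np.mean(f,0).round(2))"; done
```

```text
tool_pos: [0.4882, -0.191, 0.073]
force: [-1.0, 0.7, 8.3]
[-1.54  0.5   8.  ]
tool_pos: [0.4884, -0.191, 0.0729]
force: [-3.3, 1.2, 19.9]
[-3.29  1.53 19.37]
tool_pos: [0.4884, -0.1911, 0.0729]
force: [-5.0, 3.1, 30.9]
[-5.71  3.72 30.99]
```

Three steps was one too many: it now bears 31 N. I'll lift clear and set it down again gently.

```bash
python3 -m crank '[[[0,0,-1.5],[0,0,0]],[[0,0,-3],[0,0,0]],[[0,0,-3],[0,0,0]],[[0,0,-3],[0,0,0]]]'| egrep 'pos|force: \['
python3 -m crank '[[[0,0,0.5],[0,0,0]],[[0,0,1],[0,0,0]],[[0,0,1],[0,0,0]],[[0,0,1],[0,0,0]]]'| egrep 'pos|force: \['
python3 -c "
from h import *
go([.4874,-.1909,.073],.101)"
```

```text
tool_pos: [0.4881, -0.191, 0.0745]
force: [-1.0, -0.9, -0.9]
tool_pos: [0.488, -0.1909, 0.0734]
force: [0.2, 0.1, -0.7]
t 10.55 pos [ 0.488  -0.1909  0.0734] F [ 0.2  0.1 -0.7] w 0.079 grip 58.70078444480896
shift [ 0.1 -0.6  0.4] turn [ 0.0007  0.0003 -0.    ]
```

```bash
python3 -m crank '[[[0,0,0.3],[0,0,0]],[[0,0,0.5],[0,0,0]],[[0,0,0.5],[0,0,0]],[[0,0,0.5],[0,0,0]]]'| egrep 'pos|force: \['
python3 -c "
from h import *
f=[]
for i in range(4): f.append(bot.observe()['force']); bot.capture('side')
print(np.mean(f,0).round(2))"
```

```text
tool_pos: [0.4881, -0.191, 0.073]
force: [1.3, 0.1, -1.2]
[ 0.18 -0.19 -0.99]
```

```bash
python3 -m crank '[[[0,0,0.15],[0,0,0]],[[0,0,0.15],[0,0,0]],[[0,0,0.15],[0,0,0]]]'| egrep 'pos|force: \['
python3 -c "
from h import *
f=[]
for i in range(4): f.append(bot.observe()['force']); bot.capture('side')
print(np.mean(f,0).round(2))"
```

```text
tool_pos: [0.4882, -0.191, 0.073]
force: [-0.1, -0.2, 1.8]
[-0.31 -0.12  1.83]
```

Feet are down with ~2.8 N on the floor. Slide back toward the gasket, easing the load slightly.

```bash
python3 -m crank '[[[0,0,-0.05],[0,0,0]],[[0,1,-0.05],[0,0,0]],[[0,2,-0.05],[0,0,0]],[[0,3,-0.05],[0,0,0]],[[0,4,-0.05],[0,0,0]],[[0,4,-0.05],[0,0,0]],[[0,4,-0.05],[0,0,0]]]'| egrep 'pos|ori|force: \['
python3 -c "
from h import *
f=[]
for i in range(3): f.append(bot.observe()['force']); bot.capture('side')
print(np.mean(f,0).round(2))
go([.4874,-.1909,.073],.101)"
```

```text
tool_pos: [0.4914, -0.1903, 0.073]
orientation: [-2.106, -2.331, 0.0]
force: [-5.0, -0.5, 7.2]
[-5.02 -0.6   7.41]
t 12.2667 pos [ 0.4914 -0.1903  0.073 ] F [-6.1 -0.2  8.5] w 0.08 grip 59.875802993774414
shift [-0.2 -4.  -0. ] turn [-0.0004 -0.0001  0.0001]
```

```bash
cat >> h.py <<'E'
def F():
    f=[]
    for i in range(3): f.append(bot.observe()['force']); bot.capture('side')
    print('F',np.mean(f,0).round(2),'tq',bot.observe()['ft_torque'].round(2))
E
python3 -m crank '[[[0,0,-0.2],[0,0,0]],[[0,0,-0.3],[0,0,0]],[[0,0,-0.3],[0,0,0]]]'| egrep 'pos|ori|force: \['
python3 -c "
from h import *
F()
s=bot.observe();print(Ro.from_rotvec(s['orientation']).as_matrix().round(4))
c=cap('wrist');W=cloud(c);P=W.reshape(-1,3);P=P[~np.isnan(P[:,0])]
R=Ro.from_rotvec(s['orientation']).as_matrix();T=(P-s['tool_pos'])@R*1000
m=(T[:,0]>45)&(T[:,0]<53)&(abs(T[:,1])<14)
for z in range(-40,60,10):
    q=T[m&(T[:,2]>z)&(T[:,2]<z+10)]
    if len(q)>5:print(z,len(q),np.percentile(q[:,1],[3,50,97]).round(1),np.median(q[:,0]).round(1))
"
```

```text
tool_pos: [0.4922, -0.1905, 0.0732]
orientation: [2.106, 2.33, 0.001]
force: [0.5, -0.3, -0.4]
F [ 0.37 -0.12 -0.48] tq [ 0.06  0.01 -0.01]
[[-1.008e-01  9.949e-01  1.000e-03]
 [ 9.949e-01  1.008e-01 -3.000e-04]
 [-4.000e-04  9.000e-04 -1.000e+00]]
-40 261 [-3.2  0.7  4.2] 47.3
-30 162 [-3.3  0.3  4.2] 49.2
-20 121 [-3.2  0.7  4.4] 49.2
-10 94 [-3.1  0.7  4.2] 49.2
0 286 [-12.8   0.3  12.9] 51.3
10 38 [-3.1  0.8 13. ] 49.2
```

```bash
python3 -m crank '[[[0,0.5,0],[0,0,0]],[[0,1,0],[0,0,0]],[[0,1.5,0],[0,0,0]],[[0,2,0],[0,0,0]],[[0,2,0],[0,0,0]],[[0,2,0],[0,0,0]]]'| egrep 'pos|ori|force: \['
python3 -c "
from h import *
F()"
```

```text
tool_pos: [0.4941, -0.1904, 0.0733]
orientation: [2.106, 2.33, 0.001]
force: [0.4, -0.4, -1.6]
F [ 0.44 -0.2  -1.41] tq [ 0.   -0.02  0.02]
```

```bash
python3 -m crank '[[[0,0,0.15],[0,0,0]],[[0,0,0.15],[0,0,0]],[[0,0,0.15],[0,0,0]]]'| egrep 'pos|force: \['
python3 -c "
from h import *
F()"
python3 -m crank '[[[0,0.5,0],[0,0,0]],[[0,1,0],[0,0,0]],[[0,1.5,0],[0,0,0]],[[0,2,0],[0,0,0]],[[0,2,0],[0,0,0]],[[0,2,0],[0,0,0]]]'| egrep 'pos|ori|force: \['
python3 -c "
from h import *
F()"
```

```text
tool_pos: [0.494, -0.1903, 0.0731]
force: [0.8, -0.6, -1.1]
F [ 0.48 -0.21 -1.1 ] tq [ 0.02 -0.02  0.03]
tool_pos: [0.4961, -0.1901, 0.0731]
orientation: [2.106, 2.33, 0.001]
force: [-0.9, 0.2, -1.6]
F [-0.07 -0.13 -1.41] tq [-0.02 -0.03  0.03]
```

```bash
python3 -m crank '[[[0,0,0.1],[0,0,0]],[[0,0,0.1],[0,0,0]],[[0,0,0.1],[0,0,0]]]'| egrep 'pos|force: \['
python3 -c "
from h import *
F()"
```

```text
tool_pos: [0.4961, -0.1902, 0.073]
force: [-0.3, -0.1, -1.2]
F [ 0.07 -0.06 -0.75] tq [-0.01  0.02 -0.04]
```

```bash
python3 -m crank '[[[0,0,0.06],[0,0,0]],[[0,0,0.06],[0,0,0]],[[0,0,0.06],[0,0,0]]]'| egrep 'pos|force: \['
python3 -c "
from h import *
F()"
```

```text
tool_pos: [0.496, -0.1902, 0.073]
force: [-1.1, -1.3, 0.5]
F [-0.49 -0.81  0.31] tq [-0.09  0.14 -0.03]
```

```bash
python3 -m crank '[[[0,0.5,0],[0,0,0]],[[0,1,0],[0,0,0]],[[0,1.5,0],[0,0,0]],[[0,2,0],[0,0,0]],[[0,2,0],[0,0,0]]]'| egrep 'pos|force: \['
python3 -c "
from h import *
F()"
```

```text
tool_pos: [0.4977, -0.1898, 0.073]
force: [-3.5, -1.2, 5.5]
F [-3.7  -1.2   5.31] tq [-0.04  0.9   0.01]
```

```bash
python3 -m crank '[[[0,0,-0.15],[0,0,0]],[[0,0,-0.15],[0,0,0]],[[0,0,-0.15],[0,0,0]]]'| egrep 'pos|force: \['
python3 -c "
from h import *
F()"
```

```text
tool_pos: [0.4983, -0.1899, 0.073]
force: [0.0, -0.3, 0.1]
F [-0.17 -0.05 -0.84] tq [0.02 0.01 0.01]
```

```bash
python3 -m crank '[[[0,0.4,0],[0,0,0]],[[0,0.8,0],[0,0,0]],[[0,1.2,0],[0,0,0]],[[0,1.2,0],[0,0,0]]]'| egrep 'pos|force: \['
python3 -c "
from h import *
F()"
```

```text
tool_pos: [0.4994, -0.1899, 0.0731]
force: [0.3, 0.3, -1.0]
F [-0.1   0.18 -0.71] tq [-0.    0.08  0.02]
```

```bash
python3 -m crank '[[[0,0,0.06],[0,0,0]],[[0,0,0.06],[0,0,0]],[[0,0.4,0.06],[0,0,0]],[[0,0.8,0.06],[0,0,0]],[[0,0.8,0.06],[0,0,0]],[[0,0.8,0.06],[0,0,0]]]'| egrep 'pos|force: \['
python3 -c "
from h import *
F()"
```

```text
tool_pos: [0.5001, -0.1897, 0.073]
force: [0.0, 0.2, -0.8]
F [ 0.01 -0.06 -1.23] tq [-0.08 -0.   -0.03]
```

```bash
python3 -m crank '[[[0,0,0.1],[0,0,0]],[[0,0,0.1],[0,0,0]],[[0,0,0.1],[0,0,0]]]'| egrep 'pos|force: \['
python3 -c "
from h import *
F()"
```

```text
tool_pos: [0.5, -0.1898, 0.073]
force: [-0.3, -0.0, 0.7]
F [-0.24 -0.48  0.81] tq [-0.07  0.11 -0.02]
```

```bash
python3 -m crank '[[[0,0.4,0],[0,0,0]],[[0,0.8,-0.03],[0,0,0]],[[0,1.2,-0.06],[0,0,0]],[[0,1.2,-0.06],[0,0,0]]]'| egrep 'pos|force: \['
python3 -c "
from h import *
F()"
```

```text
tool_pos: [0.5012, -0.1896, 0.073]
force: [-1.3, -0.7, 1.6]
F [-0.66 -0.25  0.73] tq [ 0.16  0.19 -0.  ]
```

```bash
python3 -m crank '[[[0,0.4,0],[0,0,0]],[[0,0.8,-0.03],[0,0,0]],[[0,1.2,-0.05],[0,0,0]],[[0,1.2,-0.05],[0,0,0]]]'| egrep 'pos|force: \['
python3 -c "
from h import *
F()"
python3 -m crank '[[[0,0.4,0],[0,0,0]],[[0,0.8,-0.03],[0,0,0]],[[0,1.2,-0.05],[0,0,0]],[[0,1.2,-0.05],[0,0,0]]]'| egrep 'pos|force: \['
python3 -c "
from h import *
F()"
```

```text
tool_pos: [0.5022, -0.1894, 0.073]
force: [-3.4, 0.4, 1.0]
F [-3.01  0.17  0.83] tq [-0.04  0.48  0.1 ]
tool_pos: [0.5034, -0.1893, 0.073]
force: [-3.0, -1.3, -0.3]
F [-3.88 -1.18 -1.14] tq [-0.11  0.73  0.14]
```

```bash
python3 -m crank '[[[0,0.4,0.06],[0,0,0]],[[0,0.8,0.06],[0,0,0]],[[0,1.2,0.06],[0,0,0]],[[0,1.6,0.06],[0,0,0]],[[0,1.6,0.06],[0,0,0]]]'| egrep 'pos|ori|force: \['
python3 -c "
from h import *
F()"
```

```text
tool_pos: [0.5047, -0.1892, 0.073]
orientation: [2.106, 2.331, -0.0]
force: [-7.9, -2.9, 0.2]
F [-7.41 -2.58  0.85] tq [-0.32  1.14  0.16]
```

```bash
python3 -m crank '[[[-0.1,0.4,-0.02],[0,0,0]],[[-0.2,0.8,-0.03],[0,0,0]],[[-0.2,1.2,-0.03],[0,0,0]],[[-0.2,1.6,-0.03],[0,0,0]],[[-0.2,1.6,-0.03],[0,0,0]]]'| egrep 'pos|ori|force: \['
python3 -c "
from h import *
F()"
```

```text
tool_pos: [0.5057, -0.1891, 0.073]
orientation: [-2.106, -2.33, 0.001]
force: [-11.2, -1.8, 3.6]
F [-10.32  -2.11   3.09] tq [-0.35  1.75  0.11]
```

```bash
python3 -m crank '[[[0,0,-0.1],[0,0,0]],[[-0.1,0.4,-0.12],[0,0,0]],[[-0.1,0.8,-0.14],[0,0,0]],[[-0.1,0.8,-0.14],[0,0,0]]]'| egrep 'pos|ori|force: \['
python3 -c "
from h import *
F()"
```

```text
tool_pos: [0.5064, -0.189, 0.073]
orientation: [-2.106, -2.33, 0.001]
force: [-10.1, -2.6, 1.1]
F [-10.31  -2.2    1.78] tq [-0.36  1.66  0.12]
```

```bash
python3 -m crank '[[[0,0.3,-0.05],[0,0,0]],[[-0.1,0.7,-0.1],[0,0,0]],[[-0.1,1.0,-0.12],[0,0,0]],[[-0.1,1.0,-0.12],[0,0,0]]]'| egrep 'pos|ori|force: \['
python3 - <<'E'
from h import *
F();a=cap('scene');c=cap('wrist');s=bot.observe();print(s['t'],s['gripper_width'],s['grip_force'])
u,v=proj(a,[.52,-.19,.07])[0].astype(int)
cv2.imwrite('pics/g.png',np.hstack([cv2.resize(a['image'][v-55:v+55,u-70:u+70,::-1],(400,314),interpolation=2),cv2.resize(c['image'][60:310,200:520,::-1],(400,314),interpolation=2)]))
W=cloud(c);P=W.reshape(-1,3);P=P[~np.isnan(P[:,0])]
R=Ro.from_rotvec(s['orientation']).as_matrix();T=(P-s['tool_pos'])@R*1000
m=(T[:,0]>45)&(T[:,0]<53)&(T[:,1]>-14)&(T[:,1]<4.5)
for z in range(-40,60,10):
    q=T[m&(T[:,2]>z)&(T[:,2]<z+10)]
    if len(q)>5:print(z,len(q),np.percentile(q[:,1],[3,50,97]).round(1))
E
```

```text
tool_pos: [0.5071, -0.1889, 0.073]
orientation: [-2.105, -2.33, 0.001]
force: [-11.5, -2.2, 0.7]
F [-11.8   -2.32   0.62] tq [-0.37  1.84  0.1 ]
21.3667 0.08070503534807633 59.215072989463806
-40 260 [-3.3  0.3  4. ]
-30 162 [-3.3  0.3  4.1]
-20 122 [-3.4  0.3  3.9]
-10 89 [-3.6  0.3  3.9]
0 205 [-12.9  -1.6   3.9]
10 36 [-3.6 -0.2  3.7]
```

View pics/g.png

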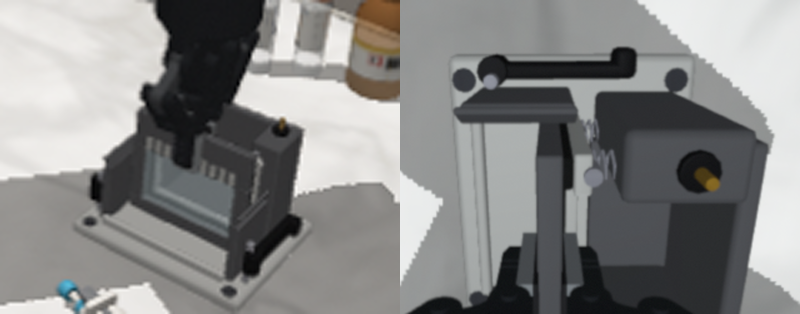

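```bash
python3 -m crank '[[[0,0.2,-0.03],[0,0,0]],[[0,0.2,-0.03],[0,0,0]],[[0,0.2,-0.03],[0,0,0]],[[0,0.2,-0.03],[0,0,0]],[[0,0.2,-0.03],[0,0,0]],[[0,0.2,-0.03],[0,0,0]]]'| egrep 'pos|ori|force: \['
python3 -c "
from h import *
F();print(bot.finish_job())"
```

```text
tool_pos: [0.5072, -0.1889, 0.073]
orientation: [-2.105, -2.33, 0.001]
force: [-11.9, -2.2, 0.4]
F [-11.77  -2.05   0.4 ] tq [-0.43  1.89  0.11]
the job is handed in; nothing more can be done
None
```

The gel cassette stands upright in the front pocket, held square against the gasket at about 12 N and resting on the floor with about 1.5 N. The first set-down bore down with about 31 N, so I lifted it clear and set it down again gently before it reached the gasket. The dam and everything else are untouched, and the job was handed in at about 22 s.

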